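Stack the keyed spacer and clamp bridge on the tilted injector stand

TASK

Set up the sloping injector stand: slide the twelve-sided spacer onto its D-shaped post until it sits flat on the sloping plate, then slide the clamp bridge onto the same post until it sits flat on the spacer. Turn each part so that the flat of its bore faces the flat of the post, let go of both, and leave the white bottle, the can and the wrench where they are.

Things in the scene. Friction and masses are not known exactly. Their poses are not given: they have to be found in the camera images.
- post: Fixed grey plate, 190 x 130 x 14 mm, tilted 30 deg, with a steel post. Origin: centre of its upper face, on the post's axis. z: the post's axis, leaning to the robot's side; x: up the slope; y: across. D post 25 mm across, 58 mm high from the plate: round (radius 12.5) towards -x; towards +x a flat 25 mm wide with square corners, 12.5 mm from the axis.
- post_tip (a point): Top of the post, 68 mm from the plate along the post's axis (same axes as the post). The last 10 mm are a round cone (radius 12.5 to 6 mm). Two injectors stand on the plate 57 mm up and down the slope from the post, 13 mm in radius, 31 mm high; nothing stands beside the post along y.
- spacer_mid (a point): Centre (18 mm up, on the bore's axis) of the loose aluminium spacer: twelve-sided, 62 mm across flats, 36 mm tall, about 0.25 kg. z: bore axis, up as it lies. D bore right through, 28 mm wide: round to -x, flat to +x 14 mm from the axis; an outer rib 10 mm wide, 7 mm proud marks +x. Grip faces +y and -y. Fits only with its x along the post's x; home: 18 mm from the plate.
- bridge_mid (a point): Centre (17 mm up, on the bore's axis) of the loose steel clamp bridge, about 0.4 kg: bar along x from -75 to +80 mm, 48 wide, 22 thick; hub 52 x 48, 34 mm tall. z: bore axis, up as it lies. D bore right through the hub, 28 mm wide, flat to +x, round to -x. Grip the hub's +y and -y faces, 48 mm apart. Fits only with its x along the post's x; home on the spacer: 53 mm from the plate.
- bridge_fork (a point): Middle of the bridge's forked +x end, 68 mm from the bore's axis, 11 mm above its underside; slot 22 mm wide. The other end is rounded, with a small bolt head. The bore's flat is on the fork's side.
- jug_mid (a point): Bystander: middle (75 mm up) of a white bottle, 90 mm in diameter, 150 mm tall, standing on the bench.
- can_mid (a point): Bystander: middle (65 mm up) of a bare metal can, 64 mm in diameter, 130 mm tall, standing on the bench.
- wrench_mid (a point): Bystander: middle of a wrench 170 mm long lying on the bench.
Not all that is in view belongs to the job. Leave any black or purple look-alike of the part that bears spacer_mid alone. What is shaped like the part that bears post but green is not meant.

How it is judged:
By the outcome, as a careful person would: the job done as asked, in the order asked, and still so for the second after the job is handed in, with the robot touching nothing.
It also fails if it takes over 61 s, if anything falls off the work surface, if the arm or the gripper's body presses on something with over 40 N, if the wrist force passes 120 N, or if a joint passes its speed limit or range.

ROBOT

A 6-joint arm with a two-finger parallel gripper is mounted at the origin on the work surface. World frame = base frame: x ahead of the robot, y to its left, z up, the work surface at z = 0. Lengths are in m, angles in rad, forces in N, time in s.
With the tool pointing down it reaches from about 0.35 to 0.775 m from the base axis. Payload 5.5 kg.
Tool frame: the origin (TCP) lies between the finger pads; the fingertips stand 8 mm ahead of it and the grasp point (between the pads) lies 11 mm behind it; z points along the fingers, y is the line along which they close (so a half turn about z gives the same grasp; the last joint's range is limited). The gripper opens to 85 mm and grips with 20 to 120 N. Pads are 22 mm wide; open, the fingers measure 114 mm over their backs; the gripper's body (76 mm by 85 mm) begins 54 mm behind the grasp point. The pads swing forward as they close: fully open they stand 13 mm farther back than shut.
Start: joints at [1.105, 0.313, 0.046, 1.304, 0, 1.431], TCP at [0.184, 0.545, 0.239] pointing down, gripper open.
Joint ranges: [-2.76, 2.76], [-0.86, 1.69], [-1.03, 1.26], [-2.2, 2.34], [-1.47, 1.5], [-3.14, 3.14]. Speed limits (rad/s): [2.57, 2.57, 3.14, 3.14, 3.14, 3.14].

INTERFACE

Orientations are given as a unit quaternion [w, x, y, z].
In Python, from workcell import status, vision, job gives the robot as it stands. The module is installed in compiled form; this text tells all that it offers.
- The arm moves only by the tool apply_moves, never from a script. Its argument "moves" is one flat list of numbers, 6 for each row, row after row: the shift along the world's x, y, z in units of 25 mm (1.0 is 25 mm), then the turn, a rotation vector about the world's x, y, z in rad. In form: [x, y, z, rx, ry, rz, x, y, z, rx, ry, rz, ...]. A call has 1 to 20 rows; each row is the pose to reach, as a shift and turn from the pose commanded when the call began; what a row does not reach only later rows make up. A row lasts 1/12 s, in which the tool goes at most 41.7 mm and 7.16 degrees, less where a joint would pass 70% of its speed; a pose out of reach is approached as far as the arm can. A call with a gripper value outside its range is refused whole. "claw" is the opening in per cent of the stroke, from 0 (shut) to 100 (fully open), set as the call begins (left out, the last holds). The fingers move at their own pace and stop on an object; "newtons" is the grip in N (left out, the last holds). Time passes only in rows, so rows that repeat a pose let the fingers close. It gives the time, the measured TCP pose, the force, the opening and the grip force at its end, in the units of the state.
- status.get_state(): the state, without advancing time (a new reading comes with each control period).
- vision.read_camera(name): name is "scene" or "top" or "wrist"; returns a dict with "image" (420x560x3 uint8, blue, green, red), "camera_matrix" (3x3 intrinsics, pixels), "camera_from_world" (4x4, takes a point from world to camera coordinates). Camera axes: x right, y down, z forward; pixel columns grow to the right and rows downward; lengths in m; the calibration is good to about 2 mm. A picture is of the moment at which its call begins. There is no depth.
- job.hand_in(): hands the job in; it is judged then, once.
The state is a dict: "clock": time; "joint_pos": joint angles; "qvel": joint speeds; "tau": joint torques, N m; "tcp_pos": TCP position; "orientation": TCP orientation; "wrist_force": force on the tool from outside, world axes, zero at the start; "ft_torque": the same for the moment, N m; "finger_gap": finger opening in m; "grip_force": force on a finger pad.
Only numpy, scipy, OpenCV 4.12 (cv2) and the standard library are available. Lean on these libraries where they do the work, as an engineer would, in place of code of your own. Each camera call takes 0.05 s, during which the arm holds its last target. There are 200 camera calls.

## Working session

There is one attempt and no reset: what is moved stays moved. The work goes in short steps, Python scripts to look and compute and a tool call to move; the robot and the scene stay as the last step left them, time stands still between calls to the robot, and variables do not carry over. Pictures are saved under pics/ and viewed, at most 10 in all, crops included, and the job is handed in when it is done.

Besides the shell and the picture viewer there is one more tool, called by a JSON object that holds its "method" and its "body", one argument or row to a line. apply_moves: Moves the arm, as the interface text tells. Its arguments: {"type":"object","properties":{"moves":{"type":"array","items":{"type":"number"}},"claw":{"type":"number"},"newtons":{"type":"number"}},"required":["moves"]}

```bash
mkdir -p pics
cat > h.py <<'E'
import numpy as np, cv2
from workcell import status, vision, job
def cam(n,save=None):
    d=vision.read_camera(n)
    if save: cv2.imwrite('pics/'+save,d['image'])
    np.savez('last_'+n,**{k:d[k] for k in d})
    return d
def ld(n): return dict(np.load('last_'+n+'.npz'))
def ray(d,uv):
    T=np.array(d['camera_from_world']);R,t=T[:3,:3],T[:3,3]
    v=R.T@np.linalg.inv(d['camera_matrix'])@np.array([uv[0],uv[1],1.]);return -R.T@t,v/np.linalg.norm(v)
def onz(d,uv,z):
    c,v=ray(d,uv);return c+v*(z-c[2])/v[2]
def tri(d1,a,d2,b):
    c1,v1=ray(d1,a);c2,v2=ray(d2,b)
    s=np.linalg.lstsq(np.c_[v1,-v2],c2-c1,rcond=None)[0]
    p,q=c1+v1*s[0],c2+v2*s[1];return (p+q)/2,np.linalg.norm(p-q)
def proj(d,p):
    T=np.array(d['camera_from_world']);q=d['camera_matrix']@(T[:3,:3]@np.array(p)+T[:3,3]);return q[:2]/q[2]
E
python3 - <<'E'
from h import *
np.set_printoptions(precision=4,suppress=True)
for n in('scene','top'):
    d=cam(n,n+'0.png');c,v=ray(d,(280,210));print(n,c,v)
print(status.get_state())
E
```

```text
scene [ 1.1716 -0.1124  0.8986] [-0.6003  0.0809 -0.7957]
top [ 0.3196 -0.0101  1.2557] [ 0.2429 -0.0322 -0.9695]
{'clock': 0.1, 'joint_pos': array([1.1054, 0.3139, 0.0451, 1.3036, 0.    , 1.4312]), 'qvel': array([-0.0015, -0.0008,  0.0023, -0.0001,  0.003 ,  0.0004]), 'tau': array([  0.002 , -48.1726,  29.9243,   0.0127,  -0.0002,  -0.    ]), 'tcp_pos': array([0.1838, 0.5443, 0.2385]), 'orientation': array([-0.0003,  0.1622,  0.9868, -0.0008]), 'wrist_force': array([-0.1662,  0.2411, -0.1748]), 'ft_torque': array([ 0.0117, -0.0364, -0.0258]), 'grip_force': 0.0, 'finger_gap': 0.08560121146265179}
```

View pics/scene0.png

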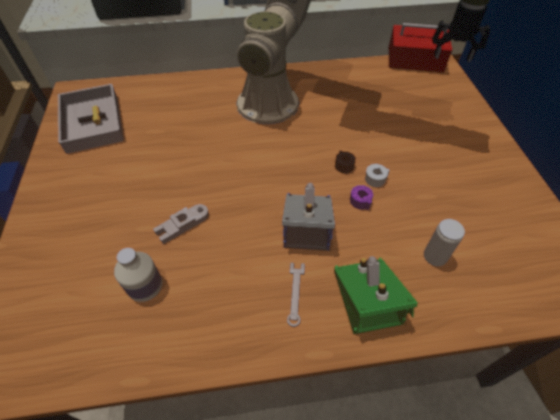

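View pics/top0.png

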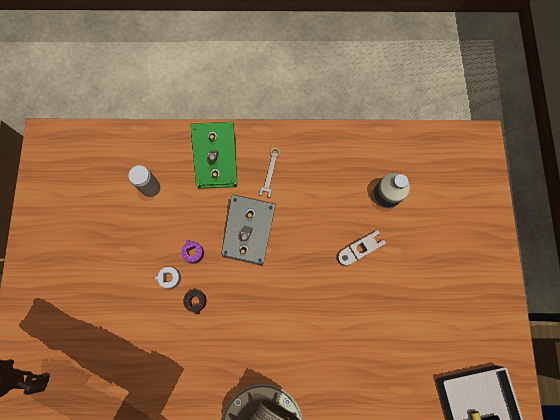

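The scene view shows the silver spacer at (377,174), with look-alikes in black at (345,161) and purple at (362,196). The grey stand is at (309,205) and the green decoy at (373,285). The bridge is at (182,222), wrench (296,293), bottle (138,273), can (443,243). The matching top-view pixels are spacer (168,278), black (195,301), purple (193,251), grey post (246,233), green (213,155) and bridge (362,247). I choose the silver spacer and the grey post, and check them in one crop.

Run:
```python
from h import *
t=cv2.imread('pics/top0.png');s=cv2.imread('pics/scene0.png')
z=lambda im,x,y,w,h,W,H:cv2.resize(im[y:y+h,x:x+w],(W,H),interpolation=cv2.INTER_CUBIC)
a=np.hstack([z(t,145,190,140,105,400,300),z(t,325,220,80,60,400,300)])
b=np.hstack([z(s,270,145,140,105,400,300),z(s,140,190,80,60,400,300)])
cv2.imwrite('pics/crop.png',np.vstack([a,b]))
```

```text
(no output)
```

View pics/crop.png

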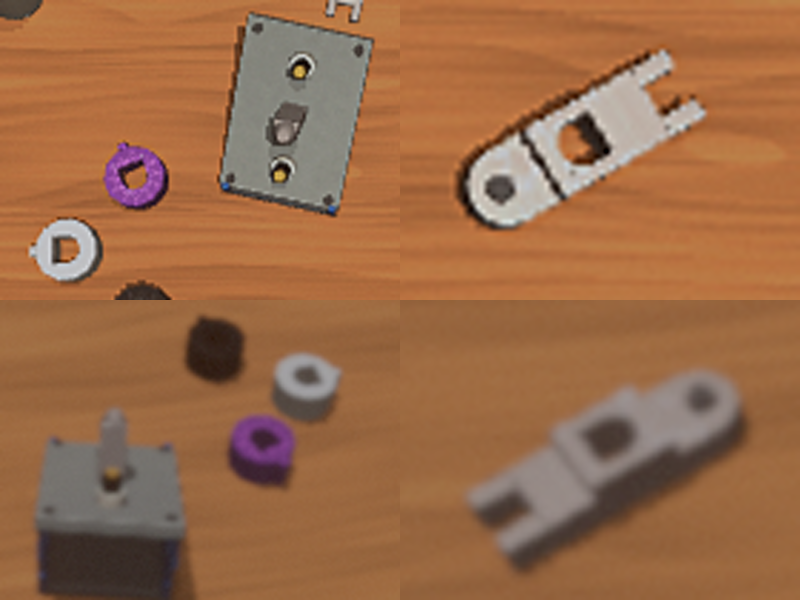

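The crop confirms the choice. The silver spacer's rib and bore flat point image-left (about world +y). The bridge's fork points up and to the right, with the bore flat on the fork side, and the grey stand's post is clear.

Run:
```python
from h import *
np.set_printoptions(precision=4,suppress=True)
t=ld('top');s=ld('scene')
c=lambda x,y:(145+x/2.857,190+y/2.857)
e=lambda x,y:(270+x/2.857,145+(y-300)/2.857)
A=[c(250,14),c(373,38),c(337,213),c(221,187)]   # +x+y? TL,TR,BR,BL
B=[e(185,527),e(38,523),e(55,440),e(165,445)]
P=[]
for a,b in zip(A,B):
    p,r=tri(t,a,s,b);P.append(p);print(p,r)
P=np.array(P);print('mid',P.mean(0));x=P[0]+P[1]-P[2]-P[3];y=P[0]+P[3]-P[1]-P[2]
print(np.linalg.norm(x)/2,np.linalg.norm(y)/2,np.degrees(np.arctan2(x[1],x[0])),np.degrees(np.arctan2(x[2],np.hypot(x[0],x[1]))))
print('tip',tri(t,c(285,130),s,e(115,412)))
print('spacer',onz(t,c(67,250),.036),'rib',onz(t,c(33,250),.036),'scene',onz(s,e(305,372),.036))
g=lambda x,y:(325+x/5,220+y/5)
print('bridge bolt',onz(t,g(500,187),.024),'fork',onz(t,g(676,92),.022),'bore',onz(t,g(582,138),.034))
```

```text
[0.6486 0.0912 0.1224] 0.003015908542408325
[ 0.6245 -0.0329  0.1194] 0.004476728188681613
[0.4583 0.0063 0.0258] 0.009862659796773228
[0.4841 0.1222 0.0293] 0.004512855144034158
mid [0.5539 0.0467 0.0742]
0.19305507180782006 0.12257981113343983 -11.97891769288062 28.90868042455201
tip (array([0.526 , 0.0528, 0.1386]), np.float64(0.002549323120803679))
spacer [0.4175 0.2819 0.036 ] rib [0.4174 0.3173 0.036 ] scene [0.4122 0.2861 0.036 ]
bridge bolt [ 0.4805 -0.4918  0.024 ] fork [ 0.5398 -0.6065  0.022 ] bore [ 0.5092 -0.5404  0.034 ]
```

{"method": "apply_moves", "body": {
  "moves": [9.28,-10.45,-2.0,0,0,1.897,9.28,-10.45,-2.0,0,0,1.897,9.28,-10.45,-2.0,0,0,1.897,9.28,-10.45,-2.0,0,0,1.897,9.28,-10.45,-2.0,0,0,1.897,9.28,-10.45,-2.0,0,0,1.897,9.28,-10.45,-2.0,0,0,1.897,9.28,-10.45,-2.0,0,0,1.897,9.28,-10.45,-2.0,0,0,1.897,9.28,-10.45,-2.0,0,0,1.897,9.28,-10.45,-2.0,0,0,1.897,9.28,-10.45,-2.0,0,0,1.897,9.28,-10.45,-2.0,0,0,1.897,9.28,-10.45,-2.0,0,0,1.897,9.28,-10.45,-2.0,0,0,1.897,9.28,-10.45,-2.0,0,0,1.897,9.28,-10.45,-2.0,0,0,1.897,9.28,-10.45,-2.0,0,0,1.897],
  "claw": 100,
  "newtons": 40
}}

```text
clock: 1.6
tcp_pos: [0.4159, 0.2834, 0.189]
orientation: [-0.0, -0.706, 0.708, 0.0]
wrist_force: [0.2, -0.2, 0.4]
finger_gap: 0.0854
grip_force: 0.0
```

Run:
```python
from h import *
np.set_printoptions(precision=4,suppress=True)
t=ld('top')
g=lambda x,y:(325+(x-400)/5,220+y/5)
print('bridge bolt',onz(t,g(500,187),.024),'fork',onz(t,g(676,92),.022),'bore',onz(t,g(582,138),.034))
d=cam('wrist','w1.png');c,v=ray(d,(280,210));print(c,v);s=status.get_state();print(s['tcp_pos'],s['orientation'],s['joint_pos'],s['clock'])
print(proj(d,[.416,.283,.036]))
```

```text
bridge bolt [ 0.48  -0.248  0.024] fork [ 0.5392 -0.3594  0.022 ] bore [ 0.5087 -0.2971  0.034 ]
[0.4165 0.1991 0.3236] [-0.0027  0.3211 -0.9471]
[0.4158 0.2834 0.1891] [-0.0003 -0.7061  0.7081  0.0001] [ 0.4386  0.1974 -0.2319  1.1423  0.     -1.1294] 1.65
[279.6075 194.402 ]
```

View pics/w1.png

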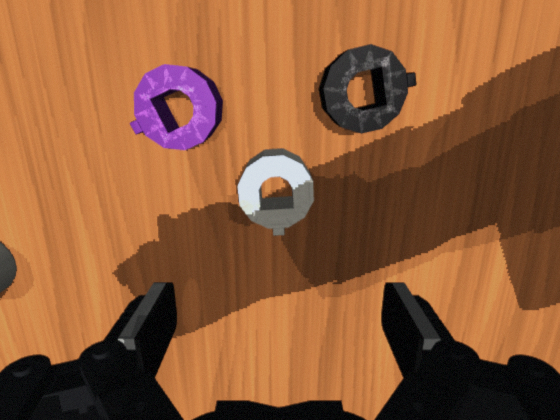

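The wrist view shows the silver spacer centred near (276,193), rib at (278,231), bore flat along row ~209. The purple look-alike is at (178,107) and the black at (364,88), both clear of the fingers.

Run:
```python
from h import *
np.set_printoptions(precision=4,suppress=True)
d=ld('wrist')
for p in [(276,193),(238,191),(314,191),(276,158),(276,228)]: print(onz(d,p,.036))
im=d['image'];h=cv2.cvtColor(im,cv2.COLOR_BGR2HSV)
m=((h[...,1]<75)&(h[...,2]>60)).astype(np.uint8);m[:140]=0;m[240:]=0;m[:,:225]=0;m[:,330:]=0
m=cv2.morphologyEx(m,cv2.MORPH_OPEN,np.ones((3,3)))
cs=cv2.findContours(m,cv2.RETR_CCOMP,cv2.CHAIN_APPROX_NONE)[0]
for c in cs:
    if cv2.contourArea(c)>80:
        q=np.array([onz(d,p[0],.036)[:2] for p in c]);print(cv2.contourArea(c),cv2.boundingRect(c),q.min(0),q.max(0))
q=[onz(d,p,.036) for p in [(278,225),(278,234)]];print('rib',q)
cv2.imwrite('pics/c1.png',cv2.resize(im[140:250,220:340],None,fx=5,fy=5))
```

```text
[0.419  0.2818 0.036 ]
[0.4503 0.28   0.036 ]
[0.3877 0.2801 0.036 ]
[0.4188 0.2527 0.036 ]
[0.4191 0.3128 0.036 ]
4707.0 (237, 149, 77, 86) [0.3883 0.2456] [0.451  0.3183]
894.5 (260, 176, 34, 34) [0.4048 0.2674] [0.4322 0.2957]
rib [array([0.4174, 0.3101, 0.036 ]), array([0.4174, 0.3183, 0.036 ])]
```

View pics/c1.png

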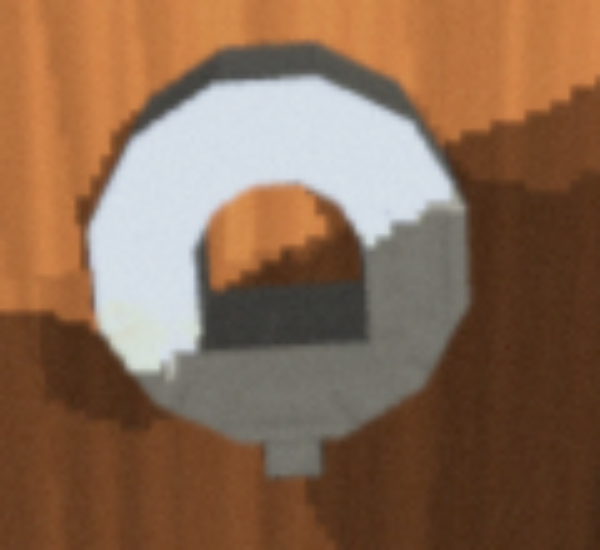

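{"method": "apply_moves", "body": {
  "moves": [0.12,-0.1,-1.5,0,0,0.06,0.12,-0.1,-3.0,0,0,0.06,0.12,-0.1,-4.3,0,0,0.06,0.12,-0.1,-5.3,0,0,0.06,0.12,-0.1,-6.0,0,0,0.06,0.12,-0.1,-6.6,0,0,0.06,0.12,-0.1,-7.0,0,0,0.06,0.12,-0.1,-7.1,0,0,0.06,0.12,-0.1,-7.1,0,0,0.06]
}}

```text
clock: 2.4
tcp_pos: [0.4186, 0.2809, 0.0113]
orientation: [0.001, 0.728, -0.686, -0.0]
wrist_force: [-0.1, 0.4, -0.8]
finger_gap: 0.0856
grip_force: 0.0
```

{"method": "apply_moves", "body": {
  "moves": [0,0,0,0,0,0,0,0,0,0,0,0,0,0,0,0,0,0,0,0,0,0,0,0,0,0,0,0,0,0,0,0,0,0,0,0,0,0,0,0,0,0],
  "claw": 0,
  "newtons": 60
}}

```text
clock: 2.98
tcp_pos: [0.4199, 0.2815, 0.0132]
orientation: [-0.001, 0.728, -0.685, 0.0]
wrist_force: [-0.8, -0.4, 6.2]
finger_gap: 0.0609
grip_force: 66.6
```

Run:
```python
from h import *
s=status.get_state();print({k:np.round(s[k],4) for k in s})
d=cam('wrist','w2.png')
```

```text
{'clock': np.float64(2.9833), 'joint_pos': array([ 4.3160e-01,  3.6750e-01, -4.8300e-01,  7.1800e-01,  3.0000e-04,
       -1.1994e+00]), 'qvel': array([-0.    ,  0.0011, -0.0027, -0.0004,  0.0011,  0.0003]), 'tau': array([-2.48600e-01, -4.12735e+01,  2.18252e+01, -7.19000e-01,
       -1.58700e-01, -1.25000e-02]), 'tcp_pos': array([0.4199, 0.2815, 0.0132]), 'orientation': array([-1.100e-03,  7.281e-01, -6.855e-01,  3.000e-04]), 'wrist_force': array([-0.793 , -0.4228,  6.2484]), 'ft_torque': array([-0.0323,  0.5189,  0.0227]), 'grip_force': np.float64(66.5628), 'finger_gap': np.float64(0.0609)}
```

View pics/w2.png

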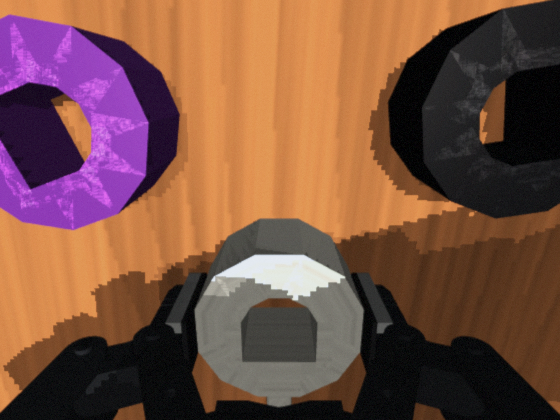

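The spacer is gripped between the pads (bore around (279,335)). Next I lift it and move to a tilted look-pose beside the post.

```bash
cat >> h.py <<'E'
from scipy.spatial.transform import Rotation as Ro
def q2R(q): return Ro.from_quat([q[1],q[2],q[3],q[0]]).as_matrix()
def frame(yaw,tilt=30):
    a,b=np.radians(yaw),np.radians(tilt)
    x=np.array([np.cos(b)*np.cos(a),np.cos(b)*np.sin(a),np.sin(b)]);y=np.array([-np.sin(a),np.cos(a),0]);return np.c_[x,y,np.cross(x,y)]
def plan(p,R):
    s=status.get_state();print('shift/25',np.round((np.array(p)-s['tcp_pos'])/.025,3),'rv',np.round(Ro.from_matrix(R@q2R(s['orientation']).T).as_rotvec(),4))
D=np.diag([-1.,1,-1])
E
python3 - <<'E'
from h import *
d=ld('wrist')
d=dict(np.load('last_wrist.npz'))
s=status.get_state();R=q2R(s['orientation']);print(R)
for p in [(279,361),(241,361),(317,361),(279,299),(279,255),(279,396)]:
    print(p,np.round(R.T@(onz(d,p,.036)-s['tcp_pos']),4))
T=np.array(d['camera_from_world']);print('cam in tool',R.T@(-T[:3,:3].T@T[:3,3]-s['tcp_pos']))
F=frame(-12);tip=np.array([.522,.054,.135])
plan(tip+F@[.075,0,.06],F@D)
E
```

```text
[[ 0.06023959 -0.99818205  0.00194482]
 [-0.99818332 -0.06023725  0.00123843]
 [-0.00111903 -0.00201589 -0.99999734]]
(279, 361) [-0.0141 -0.0007 -0.0227]
(241, 361) [-0.0141 -0.0151 -0.0227]
(317, 361) [-0.0141  0.0138 -0.0228]
(279, 299) [ 0.0131 -0.0007 -0.0228]
(279, 255) [ 0.0303 -0.0007 -0.0228]
(279, 396) [-0.0311 -0.0007 -0.0227]
cam in tool [ 0.08441682 -0.00073257 -0.13456878]
shift/25 [ 5.452 -9.393  8.448] rv [ 0.3948 -0.455  -1.7926]
```

{"method": "apply_moves", "body": {
  "moves": [0,0,1.3,0,0,0,0,0,2.8,0,0,0,0,0,4.4,0,0,0,5.4,-9.4,8.5,0.395,-0.455,-1.793,5.4,-9.4,8.5,0.395,-0.455,-1.793,5.4,-9.4,8.5,0.395,-0.455,-1.793,5.4,-9.4,8.5,0.395,-0.455,-1.793,5.4,-9.4,8.5,0.395,-0.455,-1.793,5.4,-9.4,8.5,0.395,-0.455,-1.793,5.4,-9.4,8.5,0.395,-0.455,-1.793,5.4,-9.4,8.5,0.395,-0.455,-1.793,5.4,-9.4,8.5,0.395,-0.455,-1.793,5.4,-9.4,8.5,0.395,-0.455,-1.793,5.4,-9.4,8.5,0.395,-0.455,-1.793,5.4,-9.4,8.5,0.395,-0.455,-1.793,5.4,-9.4,8.5,0.395,-0.455,-1.793,5.4,-9.4,8.5,0.395,-0.455,-1.793,5.4,-9.4,8.5,0.395,-0.455,-1.793,5.4,-9.4,8.5,0.395,-0.455,-1.793,5.4,-9.4,8.5,0.395,-0.455,-1.793]
}}

```text
clock: 4.7
tcp_pos: [0.5529, 0.0467, 0.2237]
orientation: [0.256, 0.099, 0.961, -0.026]
wrist_force: [-0.2, -0.3, -2.7]
finger_gap: 0.0608
grip_force: 67.8
```

{"method": "apply_moves", "body": {
  "moves": [0,0,0,0,0,0,0,0,0,0,0,0]
}}

```text
clock: 4.87
tcp_pos: [0.5542, 0.0459, 0.2245]
orientation: [0.257, 0.1, 0.961, -0.026]
wrist_force: [0.4, -0.2, -2.2]
finger_gap: 0.0608
grip_force: 67.8
```

Run:
```python
from h import *
s=status.get_state();print({k:np.round(s[k],4) for k in s})
d=cam('wrist','w3.png')
F=frame(-12);tip=np.array([.522,.054,.135]);print(proj(d,tip))
print(np.round(q2R(s['orientation'])@D,3).tolist(),F.round(3).tolist())
```

```text
{'clock': np.float64(4.8667), 'joint_pos': array([-0.0111, -0.084 , -0.5898,  0.5509, -0.096 ,  0.171 ]), 'qvel': array([-0.0034,  0.0036,  0.0035, -0.0028, -0.0032,  0.0131]), 'tau': array([ 1.98800e-01, -2.95675e+01,  3.42885e+01, -5.32400e+00,
       -3.32400e-01, -1.85000e-02]), 'tcp_pos': array([0.5542, 0.0459, 0.2245]), 'orientation': array([ 0.2568,  0.1   ,  0.9609, -0.026 ]), 'wrist_force': array([ 0.3908, -0.1922, -2.1561]), 'ft_torque': array([0.1632, 0.713 , 0.0621]), 'grip_force': np.float64(67.7912), 'finger_gap': np.float64(0.0608)}
[282.16262832 105.21177702]
[[0.848, 0.206, -0.488], [-0.179, 0.979, 0.101], [0.499, 0.001, 0.867]] [[0.847, 0.208, -0.489], [-0.18, 0.978, 0.104], [0.5, 0.0, 0.866]]
```

View pics/w3.png

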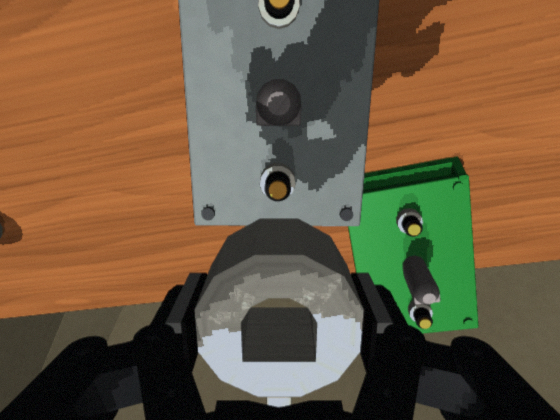

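The wrist view looks straight down the post. The tip is at about (279,102), the injectors at (279,5) and (277,186), and the plate screws at (208,213) and (346,213). The held spacer is at (279,330).

Run:
```python
from h import *
d=ld('wrist');im=d['image']
c=np.clip(im.astype(float)*1.8,0,255).astype(np.uint8)
cv2.imwrite('pics/c3.png',np.hstack([cv2.resize(c[70:140,240:320],(560,490),interpolation=cv2.INTER_CUBIC)]))
g=cv2.cvtColor(im,cv2.COLOR_BGR2GRAY)
# plate side edges: per row left/right saturation change
h=cv2.cvtColor(im,cv2.COLOR_BGR2HSV)[...,1]
for r in (30,60,100,140,180,200): 
    k=np.where(h[r,160:400]<70)[0]+160;print(r,k.min(),k.max())
for x0,x1 in((198,220),(336,358)):
    b=(g[204:222,x0:x1]<70).astype(np.uint8);m=cv2.moments(b,True);print('screw',x0+m['m10']/m['m00'],204+m['m01']/m['m00'],m['m00'])
print(d['camera_matrix'])
```

```text
30 181 376
60 183 373
100 186 369
140 189 366
180 191 363
200 193 361
screw 209.71428571428572 208.82857142857142 35.0
screw 345.9105691056911 212.84552845528455 123.0
[[362.38441983   0.         278.65963592]
 [  0.         362.38441983 210.74847262]
 [  0.           0.           1.        ]]
```

View pics/c3.png

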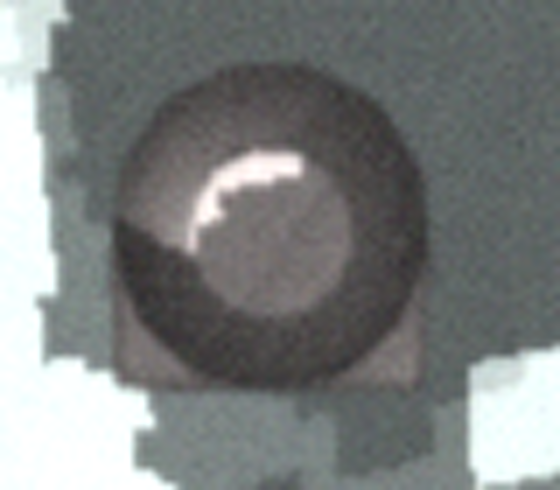

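Run:
```python
from h import *
d=ld('wrist');s=status.get_state();R=q2R(s['orientation'])
K=np.array(d['camera_matrix']);T=np.array(d['camera_from_world'])
def pt(uv,Z):
    pc=np.linalg.inv(K)@[uv[0],uv[1],1]*Z
    return R.T@(T[:3,:3].T@(pc-T[:3,3])-s['tcp_pos'])
np.set_printoptions(precision=4,suppress=True)
b=pt((278.2,101.6),.2013);t=pt((278.5,103.1),.188)
print('base',b,'tip',t)
for Z in(.26,.27):print(pt((186,100),Z),pt((369,100),Z))
print('spacer bore flat',pt((279,361),.13))
F=R@D
print('world tip',s['tcp_pos']+R@t, s['tcp_pos']+R@(b+[0,0,-.010]))
```

```text
base [ 0.0748 -0.0008  0.0759] tip [ 0.0746 -0.0006  0.0617]
[ 0.0734 -0.0671  0.1375] [0.0736 0.0642 0.1376]
[ 0.073  -0.0697  0.1479] [0.0732 0.0667 0.148 ]
spacer bore flat [-0.0102 -0.0002 -0.0289]
world tip [0.5211 0.0522 0.1338] [0.523  0.0517 0.1301]
```

Run:
```python
from h import *
s=status.get_state();R=q2R(s['orientation'])
print(R[:,0]*.0752/.025, R[:,2]*.01/.025)
plan(s['tcp_pos'],frame(-12)@D)
```

```text
[-2.55035904  0.53968065 -1.50082562] [ 0.19540755 -0.04059105 -0.34665294]
shift/25 [0. 0. 0.] rv [-0.0018 -0.0009 -0.0018]
```

{"method": "apply_moves", "body": {
  "moves": [-1.3,0.27,-0.75,0,0,0,-2.3,0.49,-1.35,0,0,0,-2.55,0.54,-1.5,0,0,0,-2.55,0.54,-1.5,0,0,0,-2.16,0.459,-2.193,0,0,0,-1.866,0.398,-2.713,0,0,0,-1.671,0.357,-3.06,0,0,0,-1.475,0.317,-3.407,0,0,0,-1.475,0.317,-3.407,0,0,0]
}}

```text
clock: 5.67
tcp_pos: [0.5185, 0.0534, 0.1385]
orientation: [0.257, 0.101, 0.961, -0.026]
wrist_force: [-0.3, -0.4, -2.9]
finger_gap: 0.061
grip_force: 67.8
```

Run:
```python
from h import *
s=status.get_state();print({k:np.round(s[k],4) for k in ('clock','tcp_pos','orientation','wrist_force','ft_torque')})
for n in('scene','top'):
    d=cam(n);T=d['image'];u=proj(d,s['tcp_pos']).astype(int);print(n,u)
    c=T[max(u[1]-45,0):u[1]+45,u[0]-60:u[0]+60];cv2.imwrite('pics/z_'+n+'.png',cv2.resize(c,(400,300),interpolation=cv2.INTER_CUBIC))
R=q2R(s['orientation']);print(R[:,2]*.4)
```

```text
{'clock': np.float64(5.6667), 'tcp_pos': array([0.5185, 0.0534, 0.1385]), 'orientation': array([ 0.2566,  0.101 ,  0.9609, -0.0261]), 'wrist_force': array([-0.3329, -0.3928, -2.8907]), 'ft_torque': array([0.1301, 0.7422, 0.0359])}
scene [309 182]
top [244 238]
[ 0.1951731  -0.04079003 -0.34676164]
```

{"method": "apply_moves", "body": {
  "moves": [0.098,-0.02,-0.173,0,0,0,0.195,-0.041,-0.347,0,0,0,0.293,-0.061,-0.52,0,0,0,0.39,-0.082,-0.694,0,0,0,0.39,-0.082,-0.694,0,0,0]
}}

```text
clock: 6.18
tcp_pos: [0.5274, 0.0518, 0.1214]
orientation: [0.257, 0.101, 0.961, -0.026]
wrist_force: [-0.7, 0.4, -4.2]
finger_gap: 0.0611
grip_force: 67.8
```

{"method": "apply_moves", "body": {
  "moves": [0.098,-0.02,-0.173,0,0,0,0.195,-0.041,-0.347,0,0,0,0.293,-0.061,-0.52,0,0,0,0.293,-0.061,-0.52,0,0,0]
}}

```text
clock: 6.52
tcp_pos: [0.5348, 0.0502, 0.1082]
orientation: [0.257, 0.101, 0.961, -0.026]
wrist_force: [-0.2, -0.6, -3.7]
finger_gap: 0.0612
grip_force: 67.9
```

{"method": "apply_moves", "body": {
  "moves": [0.098,-0.02,-0.173,0,0,0,0.195,-0.041,-0.347,0,0,0,0.293,-0.061,-0.52,0,0,0,0.39,-0.082,-0.694,0,0,0,0.39,-0.082,-0.694,0,0,0]
}}

```text
clock: 6.93
tcp_pos: [0.5445, 0.0482, 0.0907]
orientation: [0.257, 0.101, 0.961, -0.026]
wrist_force: [-0.1, -0.2, -2.9]
finger_gap: 0.0606
grip_force: 67.8
```

{"method": "apply_moves", "body": {
  "moves": [0.04,-0.008,-0.069,0,0,0,0.078,-0.016,-0.139,0,0,0,0.117,-0.024,-0.208,0,0,0,0.117,-0.024,-0.208,0,0,0]
}}

```text
clock: 7.27
tcp_pos: [0.5469, 0.0478, 0.0866]
orientation: [0.257, 0.101, 0.961, -0.026]
wrist_force: [-4.8, -0.1, 1.2]
finger_gap: 0.0612
grip_force: 68.3
```

{"method": "apply_moves", "body": {
  "moves": [0.02,-0.004,-0.035,0,0,0,0.04,-0.008,-0.069,0,0,0,0.04,-0.008,-0.069,0,0,0]
}}

```text
clock: 7.52
tcp_pos: [0.547, 0.0477, 0.0864]
orientation: [0.258, 0.101, 0.961, -0.026]
wrist_force: [-24.7, 4.6, 26.9]
finger_gap: 0.0611
grip_force: 72.3
```

Run:
```python
from h import *
s=status.get_state();print({k:np.round(s[k],4) for k in ('clock','tcp_pos','orientation','wrist_force','ft_torque')})
R=q2R(s['orientation']);F=R@D;tip=np.array([.522,.052,.132]);o=tip-F[:,2]*.068
print('TCP in post frame',F.T@(s['tcp_pos']-o), F.T@s['wrist_force'])
cam('scene');cam('top');cam('wrist','w4.png')
```

```text
{'clock': np.float64(7.5167), 'tcp_pos': array([0.547 , 0.0477, 0.0864]), 'orientation': array([ 0.2577,  0.1006,  0.9606, -0.0265]), 'wrist_force': array([-24.6729,   4.5976,  26.8651]), 'ft_torque': array([-0.4465,  2.2126, -0.6843])}
TCP in post frame [-0.00086322  0.00096739  0.01588214] [-8.27804945 -0.58088637 35.81562503]
```

{"method": "apply_moves", "body": {
  "moves": [-0.04,0.008,0.069,0,0,0,-0.04,0.008,0.069,0,0,0,-0.04,0.008,0.069,0,0,0,-0.04,0.008,0.069,0,0,0,-0.04,0.008,0.069,0,0,0],
  "claw": 100
}}

```text
clock: 8.08
tcp_pos: [0.5475, 0.0476, 0.0865]
orientation: [0.257, 0.101, 0.961, -0.026]
wrist_force: [0.2, -1.0, 0.0]
finger_gap: 0.0853
grip_force: 0.0
```

{"method": "apply_moves", "body": {
  "moves": [-0.2,0.04,0.35,0,0,0,-0.5,0.1,0.88,0,0,0,-1.0,0.21,1.75,0,0,0,-1.5,0.31,2.6,0,0,0,-2.0,0.42,3.5,0,0,0,-2.5,0.52,4.35,0,0,0,-2.5,0.52,4.35,0,0,0]
}}

```text
clock: 8.67
tcp_pos: [0.4855, 0.0612, 0.1995]
orientation: [0.26, 0.101, 0.96, -0.025]
wrist_force: [0.9, -0.3, 0.3]
finger_gap: 0.0853
grip_force: 0.0
```

Run:
```python
from h import *
s=status.get_state();print({k:np.round(s[k],4) for k in ('clock','tcp_pos','orientation','wrist_force')})
w=cam('wrist');c=cam('scene');t=cam('top')
z=lambda im,x,y,w,h,W,H:cv2.resize(im[y:y+h,x:x+w],(W,H),interpolation=cv2.INTER_CUBIC)
cv2.imwrite('pics/chk.png',np.vstack([np.hstack([z(w['image'],160,120,240,180,400,300),z(c['image'],265,160,80,60,400,300)]),
 np.hstack([z(t['image'],325,220,80,60,400,300),z(t['image'],205,190,80,60,400,300)])]))
```

```text
{'clock': np.float64(8.6667), 'tcp_pos': array([0.4855, 0.0612, 0.1995]), 'orientation': array([ 0.2601,  0.1007,  0.96  , -0.0254]), 'wrist_force': array([ 0.9122, -0.3233,  0.2542])}
```

View pics/chk.png

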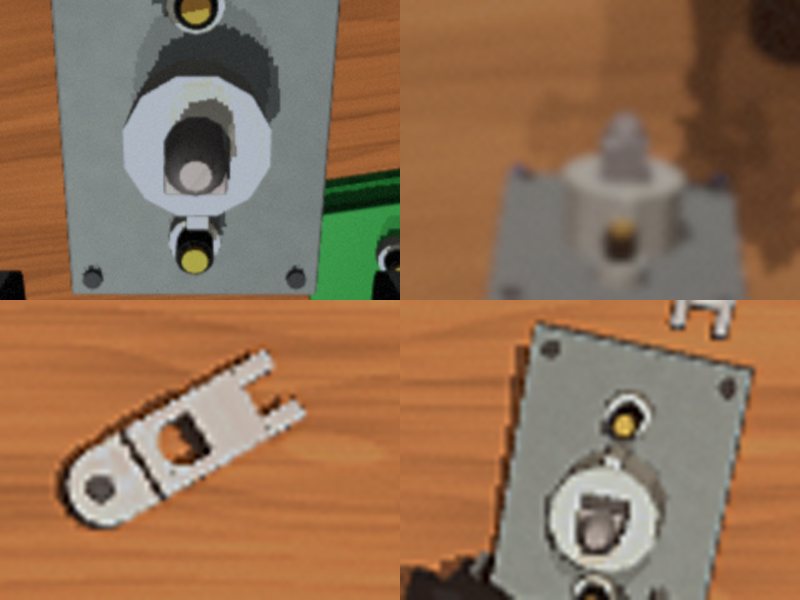

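The spacer sits flat on the plate: in the wrist quarter the post comes through at (195,165), with the rib toward the upper injector at (197,220). The bridge bore is at (183,440) in the lower-left quarter. Next is the bridge.

Run:
```python
from h import *
np.set_printoptions(precision=4,suppress=True)
t=ld('top');h=cv2.cvtColor(t['image'],cv2.COLOR_BGR2HSV)
m=((h[...,1]<80)&(h[...,2]>110)).astype(np.uint8)
for n in(m,):
    k=np.zeros_like(n);k[220:280,325:400]=n[220:280,325:400]
    c=max(cv2.findContours(k,0,2)[0],key=cv2.contourArea)
    q=np.array([onz(t,p[0],.025)[:2] for p in c],np.float32);r=cv2.minAreaRect(q);print(r,cv2.boxPoints(r))
bore=np.array([.5087,-.297,0]);bore=onz(t,(325+183/5,220+140/5),.034);print(bore)
F=frame(-62,0);plan([bore[0],bore[1],.19],F@D)
```

```text
((0.5080530643463135, -0.29624009132385254), (0.04835452139377594, 0.15215447545051575), 29.489151000976562) [[ 0.4496 -0.2419]
 [ 0.5245 -0.3744]
 [ 0.5665 -0.3506]
 [ 0.4916 -0.2181]]
[ 0.5074 -0.2977  0.034 ]
shift/25 [  0.909 -14.335  -0.192] rv [ 0.323   0.4325 -0.8524]
```

{"method": "apply_moves", "body": {
  "moves": [0.3,-1.4,0.5,0,0,0,0.5,-3.0,0.3,0.323,0.4325,-0.8524,0.6,-4.6,0.2,0.323,0.4325,-0.8524,0.91,-6.2,-0.19,0.323,0.4325,-0.8524,0.91,-7.8,-0.19,0.323,0.4325,-0.8524,0.91,-9.4,-0.19,0.323,0.4325,-0.8524,0.91,-11.0,-0.19,0.323,0.4325,-0.8524,0.91,-12.6,-0.19,0.323,0.4325,-0.8524,0.91,-14.33,-0.19,0.323,0.4325,-0.8524,0.91,-14.33,-0.19,0.323,0.4325,-0.8524,0.91,-14.33,-0.19,0.323,0.4325,-0.8524,0.91,-14.33,-0.19,0.323,0.4325,-0.8524]
}}

```text
clock: 9.82
tcp_pos: [0.5066, -0.2977, 0.1871]
orientation: [-0.002, 0.515, 0.857, 0.001]
wrist_force: [-0.1, 0.4, 0.9]
finger_gap: 0.0854
grip_force: 0.0
```

Run:
```python
from h import *
np.set_printoptions(precision=4,suppress=True)
s=status.get_state();R=q2R(s['orientation']);print(s['tcp_pos'],R)
d=cam('wrist','w5.png');im=d['image'];h=cv2.cvtColor(im,cv2.COLOR_BGR2HSV)
m=((h[...,1]<80)&(h[...,2]>60)).astype(np.uint8);m[300:]=0
m=cv2.morphologyEx(m,cv2.MORPH_OPEN,np.ones((3,3)))
cs,hi=cv2.findContours(m,cv2.RETR_CCOMP,cv2.CHAIN_APPROX_NONE)
for c,k in zip(cs,hi[0]):
    if cv2.contourArea(c)<150: continue
    z=.022 if k[3]<0 else .034
    q=np.array([(R.T@(onz(d,p[0],z)-s['tcp_pos']))[:2] for p in c],np.float32);r=cv2.minAreaRect(q)
    print(cv2.contourArea(c),cv2.boundingRect(c),k[3]>=0,'tool',r,q.min(0),q.max(0))
```

```text
[ 0.5066 -0.2977  0.1871] [[-0.469   0.8832 -0.0036]
 [ 0.8832  0.469   0.0035]
 [ 0.0048 -0.0016 -1.    ]]
5351.0 (249, 162, 60, 111) False tool ((-0.02957441285252571, 0.0014083702117204666), (0.05003747716546059, 0.1030176654458046), 88.48304748535156) [-0.0807 -0.0245] [0.0224 0.0266]
1029.0 (261, 176, 36, 35) True tool ((-0.0012153489515185356, 0.00039714016020298004), (0.02890356257557869, 0.029263995587825775), 89.09353637695312) [-0.0158 -0.0141] [0.0134 0.0151]
3092.0 (248, 99, 60, 61) False tool ((0.048882968723773956, -0.00034165196120738983), (0.048510100692510605, 0.04784625396132469), 89.96244812011719) [ 0.0249 -0.0246] [0.0728 0.0239]
```

{"method": "apply_moves", "body": {
  "moves": [0.05,-0.02,-1.5,0,0,0.022,0.05,-0.02,-3.0,0,0,0.022,0.05,-0.02,-4.3,0,0,0.022,0.05,-0.02,-5.3,0,0,0.022,0.05,-0.02,-6.0,0,0,0.022,0.05,-0.02,-6.5,0,0,0.022,0.05,-0.02,-6.84,0,0,0.022,0.05,-0.02,-6.84,0,0,0.022,0.05,-0.02,-6.84,0,0,0.022]
}}

```text
clock: 10.62
tcp_pos: [0.5085, -0.2969, 0.0201]
orientation: [0.0, 0.505, 0.863, 0.0]
wrist_force: [0.9, 0.3, -0.7]
finger_gap: 0.0854
grip_force: 0.0
```

{"method": "apply_moves", "body": {
  "moves": [0,0,0,0,0,0,0,0,0,0,0,0,0,0,0,0,0,0,0,0,0,0,0,0,0,0,0,0,0,0,0,0,0,0,0,0,0,0,0,0,0,0,0,0,0,0,0,0],
  "claw": 0,
  "newtons": 90
}}

```text
clock: 11.28
tcp_pos: [0.5091, -0.299, 0.0209]
orientation: [0.001, 0.506, 0.863, -0.0]
wrist_force: [-1.7, 1.5, 6.8]
finger_gap: 0.0461
grip_force: 95.9
```

Run:
```python
from h import *
np.set_printoptions(precision=4,suppress=True)
s=status.get_state();R=q2R(s['orientation']);print(s['tcp_pos'],s['wrist_force'],s['ft_torque'],R)
d=cam('wrist','w6.png');im=d['image'];h=cv2.cvtColor(im,cv2.COLOR_BGR2HSV)
m=((h[...,1]<80)&(h[...,2]>60)).astype(np.uint8)
m=cv2.morphologyEx(m,cv2.MORPH_OPEN,np.ones((3,3)))
cs,hi=cv2.findContours(m,cv2.RETR_CCOMP,cv2.CHAIN_APPROX_NONE)
for c,k in zip(cs,hi[0]):
    if cv2.contourArea(c)<300: continue
    z=.022 if k[3]<0 else .034
    q=np.array([(R.T@(onz(d,p[0],z)-s['tcp_pos']))[:2] for p in c],np.float32)
    print(cv2.contourArea(c),cv2.boundingRect(c),k[3]>=0,q.min(0),q.max(0))
F=frame(-12)
# hover: bore bottom 35 mm above tip
tip=np.array([.522,.052,.132]);plan(tip+F@[0,0,.035+.016],F@D)
```

```text
[ 0.5091 -0.299   0.0209] [-1.7001  1.5324  6.7505] [-0.025   0.5138  0.0967] [[-0.4887  0.8725  0.0013]
 [ 0.8725  0.4887 -0.0016]
 [-0.002   0.0004 -1.    ]]
17474.5 (213, 245, 131, 157) False [-0.0592 -0.0264] [0.0222 0.0267]
4136.0 (241, 274, 76, 64) True [-0.013  -0.0142] [0.0157 0.0151]
14085.5 (215, 106, 127, 128) False [ 0.0274 -0.0238] [0.076  0.0242]
shift/25 [-0.479 14.25   6.21 ] rv [-0.319  -0.4325  0.8308]
```

Run:
```python
from h import *
F=frame(-12);H=np.array([.547,.0477,.0864])+F@[.0015,0,.0437];print('home',H)
plan(H+F@[0,0,.062],F@D);print(F@[0,0,.4])
```

```text
home [0.52689813 0.05197279 0.12499531]
shift/25 [-0.499 14.294  6.311] rv [-0.319  -0.4325  0.8308]
[-0.19562952  0.04158234  0.34641016]
```

{"method": "apply_moves", "body": {
  "moves": [0,0,1.3,0,0,0,0,0,2.9,0,0,0,0,0,4.5,0,0,0,0,0.8,5.9,-0.319,-0.4325,0.8308,-0.1,2.2,6.8,-0.319,-0.4325,0.8308,-0.2,3.7,7.4,-0.319,-0.4325,0.8308,-0.3,5.2,7.8,-0.319,-0.4325,0.8308,-0.4,6.8,7.8,-0.319,-0.4325,0.8308,-0.5,8.4,7.8,-0.319,-0.4325,0.8308,-0.5,10.0,7.8,-0.319,-0.4325,0.8308,-0.5,11.5,7.8,-0.319,-0.4325,0.8308,-0.5,12.9,7.5,-0.319,-0.4325,0.8308,-0.5,14.0,7.0,-0.319,-0.4325,0.8308,-0.5,14.29,6.31,-0.319,-0.4325,0.8308,-0.5,14.29,6.31,-0.319,-0.4325,0.8308,-0.5,14.29,6.31,-0.319,-0.4325,0.8308,-0.5,14.29,6.31,-0.319,-0.4325,0.8308]
}}

```text
clock: 12.75
tcp_pos: [0.4957, 0.0588, 0.1769]
orientation: [0.256, 0.101, 0.961, -0.027]
wrist_force: [0.6, 0.3, -4.4]
finger_gap: 0.0465
grip_force: 95.2
```

Run:
```python
from h import *
np.set_printoptions(precision=4,suppress=True)
s=status.get_state();R=q2R(s['orientation']);F=frame(-12);H=np.array([.5269,.052,.125])
print(s['tcp_pos'],s['wrist_force'],s['ft_torque']);print('post-frame err',F.T@(s['tcp_pos']-H)*1e3)
plan(H+F@[0,0,.062],F@D)
d=cam('wrist','w7.png');im=d['image'];h=cv2.cvtColor(im,cv2.COLOR_BGR2HSV)
# check held bore: dark hole in image; and where post tip/bore projected
T=s['tcp_pos'];P=lambda v:proj(d,T+R@np.array(v))
print('bore top corners predicted',P([-.0127,-.014,-.0131]),P([-.0127,.014,-.0131]),'tip',proj(d,np.array([.522,.052,.132])))
cv2.imwrite('pics/w7c.png',cv2.resize(im[90:420,130:430],(727,600),interpolation=cv2.INTER_CUBIC))
```

```text
[0.4957 0.0588 0.1769] [ 0.6187  0.2656 -4.363 ] [ 0.1899  0.7932 -0.0044]
post-frame err [-1.7144  0.169  60.9742]
shift/25 [ 0.037 -0.015  0.07 ] rv [ 0.0001 -0.0035  0.0005]
bore top corners predicted [244.974  337.6377] [314.6538 337.738 ] tip [277.5863 244.127 ]
```

View pics/w7c.png

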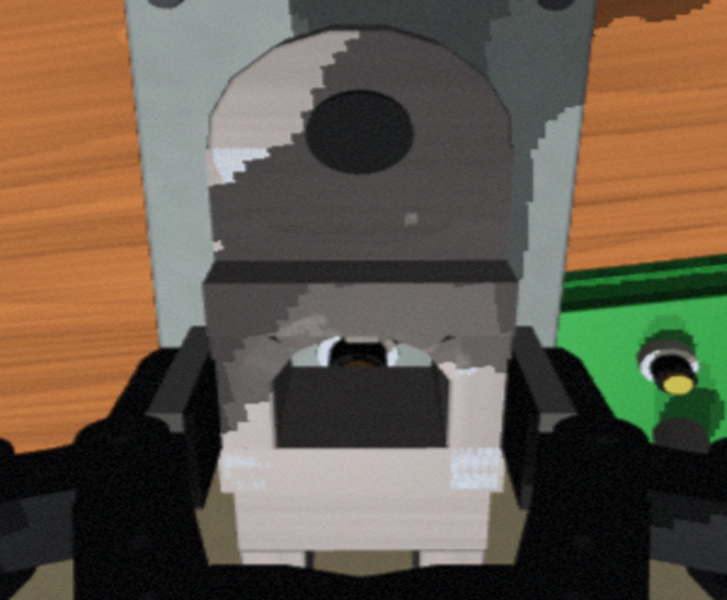

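The crop shows the bridge square in the pads: bore flat edge at (275..449,447), rounded end toward the camera at (358,130), plate screws symmetric about it. The bore sits about 1.7 mm off the TCP in tool x. I correct by 2.2 mm and slide on.

{"method": "apply_moves", "body": {
  "moves": [0.075,-0.016,0.044,0,-0.003,0,0.27,-0.057,-0.303,0,-0.003,0,0.466,-0.099,-0.649,0,-0.003,0,0.613,-0.13,-0.909,0,-0.003,0,0.76,-0.162,-1.168,0,-0.003,0,0.76,-0.162,-1.168,0,-0.003,0,0.76,-0.162,-1.168,0,-0.003,0]
}}

```text
clock: 13.38
tcp_pos: [0.5148, 0.0547, 0.1474]
orientation: [0.257, 0.101, 0.961, -0.027]
wrist_force: [1.0, 0.3, -4.4]
finger_gap: 0.0462
grip_force: 95.1
```

Run:
```python
from h import *
np.set_printoptions(precision=4,suppress=True)
s=status.get_state();F=frame(-12);H=np.array([.5269,.052,.125])
print(s['tcp_pos'],F.T@s['wrist_force'],s['ft_torque']);print('post-frame err mm (want x +0.5)',F.T@(s['tcp_pos']-H)*1e3)
```

```text
[0.5148 0.0547 0.1474] [-1.3882  0.5043 -4.2683] [ 0.1913  0.8623 -0.0166]
post-frame err mm (want x +0.5) [ 0.4863  0.155  25.5825]
```

{"method": "apply_moves", "body": {
  "moves": [0.078,-0.017,-0.139,0,0,0,0.157,-0.033,-0.277,0,0,0,0.235,-0.05,-0.416,0,0,0,0.235,-0.05,-0.416,0,0,0]
}}

```text
clock: 13.72
tcp_pos: [0.5207, 0.0539, 0.1367]
orientation: [0.257, 0.101, 0.961, -0.027]
wrist_force: [0.2, -0.7, -4.6]
finger_gap: 0.046
grip_force: 95.2
```

{"method": "apply_moves", "body": {
  "moves": [0.078,-0.017,-0.139,0,0,0,0.157,-0.033,-0.277,0,0,0,0.196,-0.042,-0.346,0,0,0,0.196,-0.042,-0.346,0,0,0]
}}

```text
clock: 14.05
tcp_pos: [0.5256, 0.0529, 0.1281]
orientation: [0.257, 0.101, 0.961, -0.027]
wrist_force: [0.2, -0.1, -4.4]
finger_gap: 0.0461
grip_force: 95.2
```

{"method": "apply_moves", "body": {
  "moves": [0.02,-0.004,-0.035,0,0,0,0.039,-0.008,-0.069,0,0,0,0.059,-0.012,-0.104,0,0,0,0.059,-0.012,-0.104,0,0,0]
}}

```text
clock: 14.38
tcp_pos: [0.5272, 0.0526, 0.1261]
orientation: [0.258, 0.101, 0.961, -0.027]
wrist_force: [0.1, 0.2, -4.9]
finger_gap: 0.0464
grip_force: 95.2
```

{"method": "apply_moves", "body": {
  "moves": [0.02,-0.004,-0.035,0,0,0,0.039,-0.008,-0.069,0,0,0,0.059,-0.012,-0.104,0,0,0,0.059,-0.012,-0.104,0,0,0]
}}

```text
clock: 14.72
tcp_pos: [0.5278, 0.0525, 0.1254]
orientation: [0.258, 0.101, 0.96, -0.027]
wrist_force: [-23.5, 3.9, 22.7]
finger_gap: 0.0459
grip_force: 99.5
```

Run:
```python
from h import *
np.set_printoptions(precision=4,suppress=True)
s=status.get_state();F=frame(-12);H=np.array([.5269,.052,.125])
print(s['tcp_pos'],F.T@s['wrist_force'],s['ft_torque']);print(F.T@(s['tcp_pos']-H)*1e3)
```

```text
[0.5278 0.0525 0.1254] [-9.2731 -1.072  31.5468] [-0.1453  2.3756 -0.5075]
[ 0.8468  0.7028 -0.0556]
```

{"method": "apply_moves", "body": {
  "moves": [-0.04,0.008,0.069,0,0,0,-0.04,0.008,0.069,0,0,0,-0.04,0.008,0.069,0,0,0,-0.04,0.008,0.069,0,0,0,-0.04,0.008,0.069,0,0,0,-0.04,0.008,0.069,0,0,0],
  "claw": 100
}}

```text
clock: 15.22
tcp_pos: [0.528, 0.0524, 0.1253]
orientation: [0.258, 0.101, 0.961, -0.027]
wrist_force: [0.3, 0.1, -0.7]
finger_gap: 0.0853
grip_force: 0.0
```

{"method": "apply_moves", "body": {
  "moves": [-0.2,0.04,0.35,0,0,0,-0.5,0.1,0.88,0,0,0,-1.0,0.21,1.75,0,0,0,-1.5,0.31,2.6,0,0,0,-2.0,0.42,3.5,0,0,0,-2.0,0.42,3.5,0,0,0,-2.0,0.42,3.5,0,0,0,-2.0,0.42,3.5,0,0,0]
}}

```text
clock: 15.88
tcp_pos: [0.4777, 0.063, 0.2124]
orientation: [0.258, 0.101, 0.961, -0.027]
wrist_force: [-0.0, -0.5, -1.1]
finger_gap: 0.0854
grip_force: 0.0
```

Run:
```python
from h import *
np.set_printoptions(precision=4,suppress=True)
s=status.get_state();print(s['clock'],s['tcp_pos'],s['wrist_force'])
d=cam('wrist','w8.png');c=cam('scene','s8.png');F=frame(-12)
o=np.array([.522,.052,.132])-F[:,2]*.068
im=d['image'];h=cv2.cvtColor(im,cv2.COLOR_BGR2HSV)
W=lambda v:proj(d,o+F@np.array(v)).round(1)
print('expected hub top corners',[W([x,y,.070]) for x in(-.026,.026) for y in(-.024,.024)])
print('if 5mm proud',[W([x,y,.075]) for x in(-.026,.026) for y in(-.024,.024)])
m=((h[...,1]<60)&(h[...,2]>60)).astype(np.uint8)
g=cv2.Canny(cv2.GaussianBlur(im,(3,3),0),40,100)
u=[W([0,-.0,.07])]
for y in range(int(u[0][1])-60,int(u[0][1])+70,12):
    k=np.where(g[y,180:380])[0]+180;print(y,k.tolist())
p=W([-.026,0,.07]);q=W([.08,0,.058]);print(p,q)
for x in (int(p[0])-15,int(p[0])+22):print(x,np.where(g[:,x])[0].tolist())
```

```text
15.8833 [0.4777 0.063  0.2124] [-0.0496 -0.4597 -1.0974]
expected hub top corners [array([239.4, 179.2]), array([314.9, 179.3]), array([242.1, 253.3]), array([312.3, 253.4])]
if 5mm proud [array([238.6, 181.1]), array([315.6, 181.2]), array([241.4, 256.6]), array([313. , 256.6])]
157 [198, 242, 255, 256, 257, 284, 287, 298, 299, 316, 327, 358]
169 [199, 245, 315, 328, 355, 357]
181 [200, 241, 317, 326, 354, 356]
193 [201, 236, 241, 317, 320, 324, 353, 355]
205 [201, 236, 241, 261, 262, 296, 297, 315, 320, 323, 352, 354]
217 [202, 238, 239, 242, 244, 257, 261, 268, 286, 301, 317, 318, 323, 351, 353]
229 [203, 244, 257, 286, 287, 288, 289, 290, 291, 292, 293, 294, 301, 315, 322, 351, 354, 355, 356, 357, 358, 359, 377, 378, 379]
241 [204, 243, 315, 322, 350, 373, 374, 375, 376, 377, 378, 379]
253 [205, 244, 313, 314, 317, 318, 349, 351]
265 [205, 246, 313, 348]
277 [206, 213, 220, 221, 222, 224, 246, 312, 330, 333, 334, 340, 347]
[277.2 179.2] [277.3 310.6]
262 [36, 37, 38, 39, 47, 69, 101, 108, 110, 111, 121, 122, 125, 144, 145, 165, 178, 203, 204, 205, 211, 219, 237, 281, 311, 317, 403]
299 [32, 48, 69, 103, 104, 115, 135, 139, 140, 141, 142, 143, 144, 145, 146, 157, 158, 166, 167, 168, 178, 196, 197, 208, 209, 210, 236, 281, 310, 314, 402]
```

```bash
python3 -c "
from workcell import job
print(job.hand_in())"
```

```text
the job is handed in; nothing more can be done
None
```

The spacer and then the clamp bridge were slid onto the grey post and released, bore flats facing the post's flat, and the job was handed in at about 16 s; no verdict came back. The spacer was confirmed seated by picture, the bridge by contact at its expected height and its measured edges within about a pixel, and the arm's path stayed clear of the bottle, can and wrench (not re-checked at the end).

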